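# Gauge the drilling vice gap with a taper feeler blade

### The job

Draw the red-handled taper feeler blade out of its wooden rack and slide it, tip down and upright, into the narrow gap between the two plates of the drilling vice until both plates grip it and it drags snugly: a firm drag, about 6 to 10 newtons of push, not loose and not jammed in. Finish while still holding the blade by its handle at that depth, so that the setting can be read; do not let go. Leave the blue blade and everything else on the bench where they are.

Things in the scene. Friction and masses are not known exactly. Their poses are not given: they have to be found in the camera images.
- red: the red-handled taper feeler blade (about 100 to 160 g), loose, standing tip down in one of the rack's two slots. Origin at the middle of its tip; z points up along the blade to the handle, x along the blade's width, y through its thickness. Steel blade 22 mm wide, 75 mm long, a slim wedge: 2 mm thick at the tip growing evenly on both faces to 9.5 mm at the handle (1 mm of thickness for each 10 mm of length). Above it the red handle, a block 44 (x) x 16 (y) x 46 (z) mm
- red_grip (a point): centre of the red handle, 98 mm above the tip; axes as the blade's. Grasp across its 16 mm thickness (y)
- red_tip (a point): middle of the red blade's tip; axes as the blade's
- blue_grip (a point): centre of the blue handle of a second blade of the same shape, standing in the rack's other slot; to be left there
- rack: wooden rack fixed to the bench, 170 (x) x 60 (y) x 85 (z) mm, origin under its centre; two upright through-slots 90 mm apart along its x, 45 mm either side of the middle (25 x 12 mm, long side along its x). The handles rest on its top, which is 85 mm above the bench
- vice: drilling vice fixed to the bench, about 130 (x) x 190 (y) mm, black-knobbed screw on its +y side; origin under its centre, x runs along the gap between the plates, y across it, z up. Bench to top of plates: 109 mm. The nest that carries both plates floats easily (under 1 N) up to 6 mm either way across the gap from mid-travel, so the plates centre themselves on the blade
- plate_fixed: steel plate of the vice on the -y side of the gap, 90 mm long (x), 14 mm thick (y), 72 mm high, mounted firmly on the floating nest (gives under 0.5 mm); origin at the foot of its inner face
- plate_sprung: brass plate of the same size on the +y side of the gap, backed by a spring of 6 N per mm and no preload: it is pushed back (+y) as the blade wedges in; origin at the foot of its inner face
- throat_fixed (a point): point on the inner face of the steel plate, mid-length, 67 mm above the plate's foot and 104 mm above the bench, where the gap proper begins. Above it both plates open outward in a 45 degree lead-in 5 mm high (mouth 10 mm wider than the gap); axes as the vice's. Below it the gap is 67 mm deep down to the nest's floor
- throat_sprung (a point): the same point on the brass plate. The two throat points face each other; the gap between them is 3.5 to 6 mm, different each time; a blade wider than the gap at the throat is gripped
- tray: blue tray of brackets, 150 x 220 x 50 mm, origin under its centre; leave alone
- bracket: loose angle bracket, 60 x 40 x 40 mm, origin under its middle; leave alone
- oil: yellow oil bottle, 60 mm across, 170 mm high, origin under its centre; leave alone
- wrench: combination wrench lying flat on the bench; leave alone
- collar: dark steel collar, 48 mm across, 22 mm high, origin under its centre; leave alone
- screws: white jar with a blue cap, 70 mm across, 90 mm high, origin under its centre; leave alone
- bar: steel bar stub, 28 mm across, 140 mm long, lying; leave alone
Mind the look-alikes: they are no part of the job. What is shaped like the vice but purple is not meant. What is shaped like the red but pink is not meant.

How it is judged:
By the outcome, as a careful person would: the job done as asked, in the order asked, and still so for the second after the job is handed in, while the arm keeps its last pose, push and grip.
It also fails if it takes over 48 s, if anything falls off the work surface, if the arm or the gripper's body presses on something with over 40 N, if the wrist force passes 120 N, or if a joint passes its speed limit or range.

### The arm

A 7-joint arm with a two-finger parallel gripper is mounted at the origin on the work surface. World frame = base frame: x ahead of the robot, y to its left, z up, the work surface at z = 0. Lengths are in m, angles in rad, forces in N, time in s.
With the tool pointing down it reaches from about 0.4 to 0.85 m from the base axis. Payload 10.4 kg.
Tool frame: the origin (TCP) lies between the finger pads; the fingertips stand 19 mm ahead of it and the grasp point (between the pads) is the TCP (manip.tip_reach is the z of the fingertips in the tool frame, in m); z points along the fingers, y is the direction in which the jaws open and shut (so a half turn about z gives the same grasp; the last joint's range is limited). The gripper opens to 85 mm and grips with 20 to 120 N. Pads are 22 mm wide; open, the fingers measure 114 mm over their backs; the gripper's body (76 mm by 85 mm) begins 54 mm behind the grasp point. The pads swing forward as they close: fully open they stand 13 mm farther back than shut.
Start: joints at [1.099, 0.332, -0.065, 1.46, 0.022, 1.35, -0.088], TCP at [0.271, -0.563, 0.25] pointing down, gripper open.
Joint ranges: [-2.6, 2.6], [-0.5, 2.12], [-1.47, 1.34], [0.16, 2.42], [-1.27, 4.41], [0.06, 2.06], [-2.6, 2.6]. Speed limits (rad/s): [2.22, 2.22, 2.79, 2.79, 3.14, 3.14, 3.14].

### API

Orientations are given as a unit quaternion [x, y, z, w].
In Python, from workcell import sensors, cams, manip gives the robot as it stands.
- The arm moves only by the shell command python3 -m jog 'ROWS' [FORCE]. ROWS is JSON, a list of rows, each a list of 3 entries, a list of its own where there are three numbers: the shift along the world's x, y, z in m, then the turn, a rotation vector about the world's x, y, z in rad, then the opening in per cent of the stroke, from 0 (shut) to 100 (fully open). In form: [[[dx, dy, dz], [wx, wy, wz], grip], ...]. A call has 1 to 5 rows; each row shifts and turns the pose as measured when the row begins; what a row does not reach is not made up. A row lasts 1/8 s, in which the tool goes at most 62.5 mm and 10.7 degrees, less where a joint would pass 70% of its speed; a pose out of reach is approached as far as the arm can. A call with a gripper value outside its range is refused whole. The fingers move at their own pace and stop on an object; FORCE is the grip in N (left out, the last holds). Time passes only in rows, so rows that do not move let the fingers close. It gives the time, the measured TCP pose, the force and the opening at its end, in the units of the state.
- sensors.get_obs(): the state, without advancing time (a new reading comes with each control period).
- cams.camera(name): name is "scene" or "top" or "wrist"; returns (picture, depth): 420x560x3 uint8, red, green, blue; 420x560 float32, m along the optical axis (not along the pixel's ray), 0 where there is no reading.
- cams.camera_model(name): a dict with "intrinsics" (3x3 intrinsics, pixels), "view" (4x4, takes a point from world to camera coordinates). Camera axes: x right, y down, z forward; pixel columns grow to the right and rows downward; lengths in m; the calibration is good to about 2 mm. A picture is of the moment at which its call begins: read the wrist's pose just before it. camera_model takes no time and is no camera call; for the wrist camera it gives the pose at the moment of the call.
- manip.hand_in(): hands the job in, once; it reports no verdict.
The state is a dict: "clock": time; "joint_pos": joint angles; "joint_velocities": joint speeds; "tau": joint torques, N m; "position": TCP position; "ee_rot": TCP orientation; "ft_force": force on the tool from outside, world axes, zero at the start; "torque": the same for the moment, N m; "grip_width": opening from 0.0 (shut) to 1.0 (fully open).
Only numpy, scipy, OpenCV 4.12 (cv2) and the standard library are available. Lean on these libraries where they do the work, as an engineer would, in place of code of your own. Each camera call takes 0.05 s, during which the arm holds its last target.

## Working session

There is one attempt and no reset: what is moved stays moved. The work goes in short steps, Python scripts to look and compute and a shell command to move; the robot and the scene stay as the last step left them, time stands still between calls to the robot, and variables do not carry over. Pictures are saved under pics/ and viewed, and the job is handed in when it is done.

```bash
ls; mkdir -p pics
python3 - <<'E'
from workcell import sensors,cams,manip
import cv2
o=sensors.get_obs();print(o)
for n in ["scene","top","wrist"]:
    p,d=cams.camera(n);cv2.imwrite(f"pics/{n}0.png",p[:,:,::-1])
    import numpy as np; np.save(f"pics/{n}0.npy",d)
    m=cams.camera_model(n);print(n,m)
    np.savez(f"pics/{n}0m.npz",K=m["intrinsics"],V=m["view"])
print(manip.tip_reach)
E
```

```text
pics
{'clock': 0.0, 'joint_pos': array([ 1.09939495,  0.33285687, -0.06470404,  1.46093996,  0.02157236,
        1.34989061, -0.08850121]), 'joint_velocities': array([ 1.28303472e-03,  8.48356502e-04, -2.50004882e-05, -1.08319313e-03,
        1.27564691e-03,  1.24464770e-03,  7.94458408e-04]), 'tau': array([-5.79348907e-04, -6.25443435e+01,  4.91358095e-02, -3.91604948e+01,
        1.61987019e-02,  1.01132621e-02,  3.45748117e-05]), 'position': array([ 0.27103503, -0.56278999,  0.24952593]), 'ee_rot': array([ 9.74925456e-01,  2.22530594e-01, -1.73741987e-04, -6.78447282e-04]), 'ft_force': array([-1.2486437 ,  1.40016502, -0.26357252]), 'torque': array([ 0.01778071,  0.01644263, -0.02722041]), 'grip_width': 0.9998020604856385}
scene {'intrinsics': array([[512.9847751 ,   0.        , 279.04197783],
       [  0.        , 512.9847751 , 218.00617494],
       [  0.        ,   0.        ,   1.        ]]), 'view': array([[-0.7968684 ,  0.60409806, -0.00814184,  0.47078629],
       [ 0.46386524,  0.60314123, -0.64888342, -0.16069312],
       [-0.38707853, -0.52085141, -0.76084428,  1.49790456
[... 229 characters left out ...]
      ]]), 'view': array([[-0.00739127, -0.99989755,  0.01225764, -0.0685795 ],
       [-0.99593128,  0.00625989, -0.0898983 ,  0.55640343],
       [ 0.08981236, -0.01287223, -0.99587552,  1.3344183 ],
       [ 0.        ,  0.        ,  0.        ,  1.        ]])}
wrist {'intrinsics': array([[292.79392511,   0.        , 284.82109956],
       [  0.        , 292.79392511, 209.64953563],
       [  0.        ,   0.        ,   1.        ]]), 'view': array([[ 0.43339323, -0.90120436, -0.00100703, -0.62484263],
       [-0.86187737, -0.41480668,  0.29172388, -0.03751274],
       [-0.26332055, -0.12556322, -0.95650205,  0.37878468],
       [ 0.        ,  0.        ,  0.        ,  1.        ]])}
0.019
```

View pics/scene0.png

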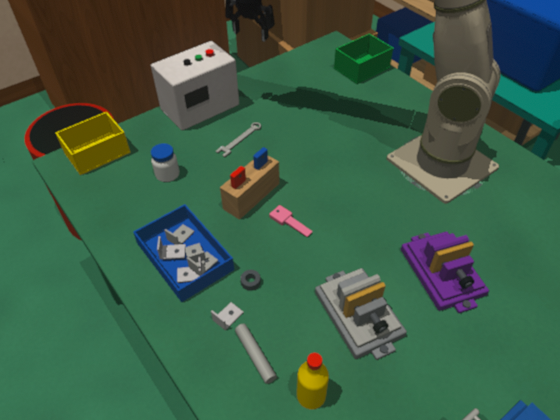

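View pics/top0.png

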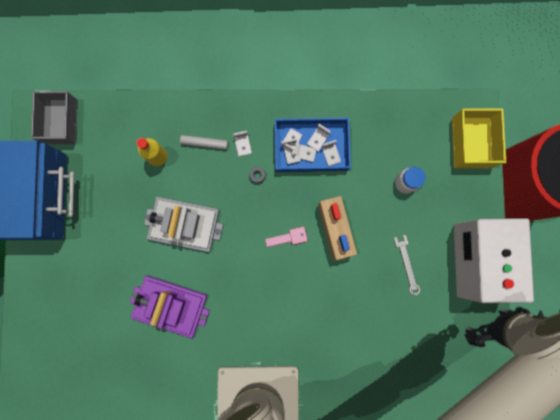

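View pics/wrist0.png

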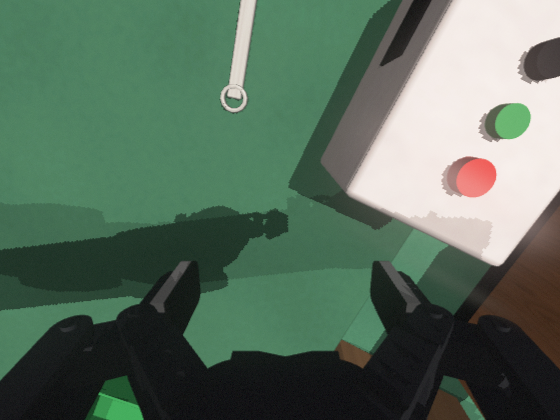

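The scene view shows the red handle near (238,177) in the rack, blue at (260,158), and the grey vice near (362,305). In the top view they are at (336,212), (344,243) and (183,223). The pink blade and the purple vice are decoys. I'll enlarge these areas.

```bash
python3 - <<'E'
import cv2,numpy as np
def crop(n,x,y,w,h,s,o):
    p=cv2.imread(f"pics/{n}.png")[y:y+h,x:x+w];p=cv2.resize(p,None,fx=s,fy=s,interpolation=cv2.INTER_CUBIC)
    for i in range(0,w,10):
        cv2.putText(p,str(x+i),(i*s,8),0,.3,(255,255,255),1);cv2.line(p,(i*s,10),(i*s,14),(255,255,255),1)
    for j in range(0,h,10):
        cv2.putText(p,str(y+j),(0,j*s+4),0,.3,(255,255,255),1)
    return p
a=crop("top0",300,180,80,90,6,0);b=crop("scene0",210,140,80,80,6,0)
c=crop("top0",140,185,90,75,6,0);d=crop("scene0",310,260,100,100,5,0)
for i,q in enumerate([a,b,c,d]): cv2.imwrite(f"pics/c{i}.png",q)
d=np.load("pics/top0.npy");print(d[205:220,330:344].round(3));
E
cat > h.py <<'E'
import numpy as np,cv2
def load(n):
    m=np.load(f"pics/{n}m.npz");return m["K"],m["V"]
def px2w(n,u,v,z):
    K,V=load(n);R=V[:3,:3];t=V[:3,3];c=-R.T@t
    r=R.T@np.linalg.inv(K)@[u,v,1];return c+r*(z-c[2])/r[2]
def dep2w(n,u,v):
    K,V=load(n);d=np.load(f"pics/{n}.npy")[int(round(v)),int(round(u))]
    pc=np.linalg.inv(K)@[u,v,1]*d;return V[:3,:3].T@(pc-V[:3,3])
def tri(obs):
    A=[]
    for n,u,v in obs:
        K,V=load(n);P=K@V[:3];A+= [u*P[2]-P[0],v*P[2]-P[1]]
    x=np.linalg.svd(np.array(A))[2][-1];return x[:3]/x[3]
def cloud(n):
    K,V=load(n);d=np.load(f"pics/{n}.npy");v,u=np.mgrid[:420,:560]
    pc=np.stack([(u-K[0,2])/K[0,0]*d,(v-K[1,2])/K[1,1]*d,d],-1);return (pc-V[:3,3])@V[:3,:3]
E
```

```text
[[1.287 1.272 1.261 1.256 1.256 1.256 1.256 1.254 1.309 1.31  1.301 1.304
  1.302 1.306]
 [1.295 1.276 1.259 1.261 1.254 1.257 1.257 1.257 1.306 1.305 1.302 1.303
  1.302 1.304]
 [1.305 1.281 1.264 1.257 1.259 1.256 1.26  1.257 1.259 1.304 1.31  1.305
  1.303 1.309]
 [1.3   1.284 1.267 1.259 1.256 1.257 1.259 1.256 1.26  1.306 1.304 1.304
  1.308 1.3  ]
 [1.303 1.296 1.275 1.259 1.255 1.258 1.254 1.26  1.256 1.306 1.302 1.304
  1.302 1.301]
 [1.303 1.294 1.275 1.259 1.258 1.255 1.249 1.258 1.259 1.301 1.304 1.304
  1.3   1.3  ]
 [1.304 1.298 1.279 1.266 1.26  1.254 1.257 1.257 1.254 1.257 1.304 1.301
  1.304 1.301]
 [1.299 1.301 1.284 1.268 1.255 1.257 1.258 1.257 1.255 1.257 1.3   1.303
  1.308 1.303]
 [1.298 1.302 1.295 1.271 1.253 1.253 1.255 1.256 1.257 1.254 1.306 1.301
  1.303 1.306]
 [1.301 1.299 1.294 1.274 1.26  1.25  1.26  1.254 1.256 1.259 1.257 1.302
  1.303 1.299]
 [1.304 1.303 1.305 1.281 1.264 1.255 1.255 1.257 1.254 1.256 1.258 1.305
  1.299 1.3  ]
 [1.298 1.301 1.307 1.288 1.272 1.254 1.257 1.258 1.254 1.256 1.255 1.307
  1.307 1.308]
 [1.301 1.298 1.302 1.289 1.272 1.258 1.255 1.258 1.259 1.258 1.259 1.301
  1.297 1.306]
 [1.295 1.295 1.299 1.297 1.278 1.264 1.257 1.256 1.262 1.296 1.3   1.303
  1.301 1.305]
 [1.3   1.298 1.305 1.301 1.287 1.281 1.288 1.303 1.3   0.    1.305 1.303
  1.303 1.302]]
```

View pics/c0.png

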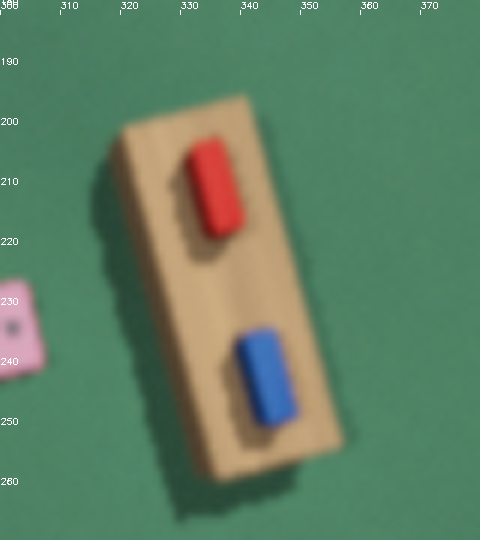

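View pics/c1.png

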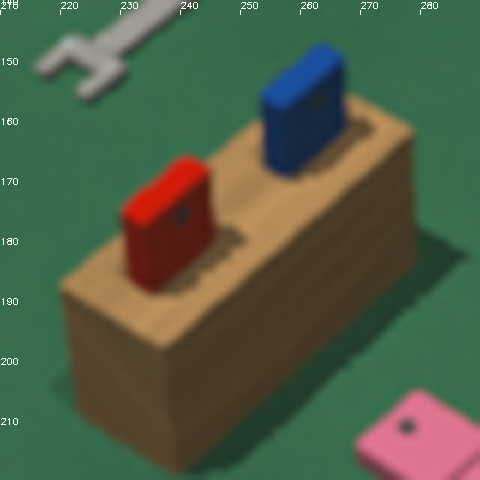

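View pics/c2.png

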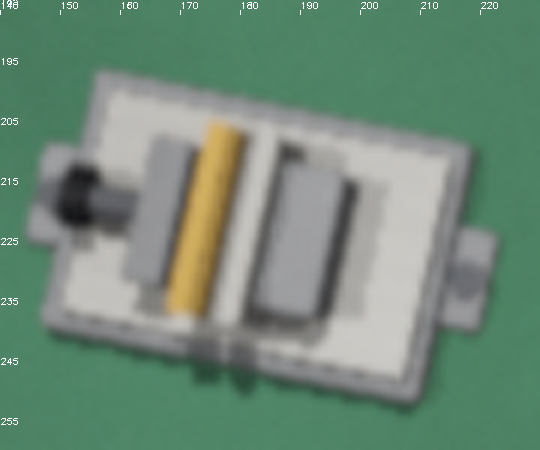

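View pics/c3.png

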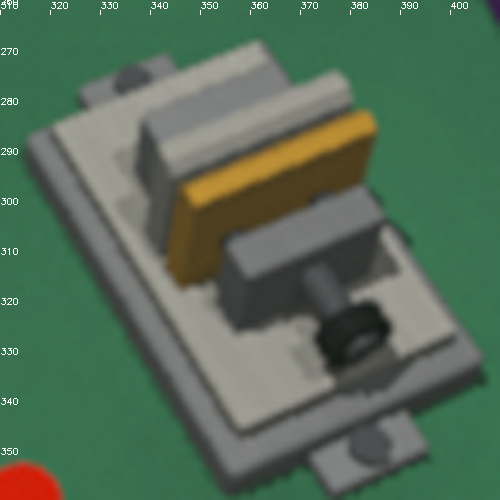

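Run:
```python
from h import *
np.set_printoptions(precision=4,suppress=True)
C=cloud("top0");S=cloud("scene0")
# red top by color and height
for n,Cl in [("top0",C),("scene0",S)]:
    p=cv2.imread(f"pics/{n}.png").astype(int)
    for nm,m in [("red",(p[...,2]>120)&(p[...,1]<70)&(p[...,0]<70)),("blue",(p[...,0]>110)&(p[...,2]<80)&(p[...,1]<110)),("brass",(p[...,2]>150)&(p[...,1]>100)&(p[...,0]<110))]:
        q=Cl[m]; 
        reg=dict(red=(.10,.16),blue=(.10,.16),brass=(.095,.125))[nm]
        k=(q[:,2]>reg[0])&(q[:,2]<reg[1])&(q[:,0]>.3)&(q[:,0]<.75)&(abs(q[:,1])<.35)
        q=q[k]
        if nm=="brass": q=q[q[:,0]>.4]
        print(n,nm,len(q),np.median(q,0),q.min(0),q.max(0))
for (u,v) in [(334.5,203.5),(338.5,218.7),(332,204),(337,203),(341,218),(336,219.5)]: print("redtop",px2w("top0",u,v,.131))
print("rack top");rk=[px2w("top0",u,v,.085) for u,v in [(320.5,201),(340.5,196),(356.5,254),(336,259.5)]];print(np.array(rk),np.mean(rk,0),dep2w("top0",337,228))
print("tri red top ctr",tri([("top0",336.4,211.3),("scene0",237.3,171.3)]))
# vice
for nm,(u,v) in dict(brassA=(174.5,205),brassA2=(180,206),brassB=(167.5,236),brassB2=(173.5,237.5),stA=(181.5,206.5),stA2=(186,207.5),stB=(175.5,238),stB2=(180,239)).items():
    print(nm,px2w("top0",u,v,.109),dep2w("top0",u,v))
print("scene tri brass corners", tri([("top0",174.5,205),("scene0",346,296)]),)
for n,u,v in [("brass",346,299),("brass",349,300.5),("brass",375,284),("brass",372,281.5),("steel",343,290),("steel",345,295),("steel",379,276.5),("steel",377,274)]: print(n,px2w("scene0",u,v,.109))
```

```text
top0 red 76 [ 0.5557 -0.2176  0.1303] [ 0.5368 -0.2284  0.1129] [0.7267 0.3005 0.1586]
top0 blue 33 [ 0.4629 -0.2379  0.1307] [ 0.4495 -0.2512  0.1208] [ 0.4876 -0.2312  0.1352]
top0 brass 239 [0.5555 0.2333 0.1104] [ 0.4889 -0.2085  0.102 ] [0.7499 0.3295 0.1243]
scene0 red 68 [ 0.5573 -0.2165  0.1295] [ 0.5357 -0.2268  0.1237] [0.749  0.2951 0.1582]
scene0 blue 54 [ 0.4695 -0.2402  0.1295] [ 0.4472 -0.2516  0.126 ] [ 0.4913 -0.2295  0.1352]
scene0 brass 276 [0.5625 0.237  0.1094] [0.4906 0.215  0.1017] [0.7499 0.3303 0.1245]
redtop [ 0.5765 -0.2164  0.131 ]
redtop [ 0.5347 -0.2266  0.131 ]
redtop [ 0.5752 -0.2096  0.131 ]
redtop [ 0.5779 -0.2233  0.131 ]
redtop [ 0.5366 -0.2335  0.131 ]
redtop [ 0.5326 -0.2198  0.131 ]
rack top
[[ 0.5892 -0.1828  0.085 ]
 [ 0.6031 -0.2399  0.085 ]
 [ 0.4386 -0.2818  0.085 ]
 [ 0.4237 -0.2238  0.085 ]] [ 0.5136 -0.232   0.085 ] [ 0.5122 -0.2283  0.0843]
tri red top ctr [ 0.5551 -0.2216  0.1261]
brassA [0.5775 0.2248 0.109 ] [0.5861 0.2415 0.0333]
brassA2 [0.5746 0.2096 0.109 ] [0.5753 0.2108 0.1033]
brassB [0.4917 0.2429 0.109 ] [0.4918 0.2432 0.1078]
brassB2 [0.4875 0.2264 0.109 ] [0.4905 0.2423 0.0369]
stA [0.5732 0.2054 0.109 ] [0.5731 0.2052 0.1099]
stA2 [0.5704 0.193  0.109 ] [0.5703 0.1929 0.1094]
stB [0.4861 0.2208 0.109 ] [0.4892 0.2371 0.0343]
stB2 [0.4832 0.2085 0.109 ] [0.4859 0.2225 0.0414]
scene tri brass corners [0.5785 0.2202 0.1203]
brass [0.5798 0.2195 0.109 ]
brass [0.5773 0.226  0.109 ]
brass [0.5055 0.2295 0.109 ]
brass [0.5062 0.221  0.109 ]
steel [0.57   0.1991 0.109 ]
steel [0.5749 0.2109 0.109 ]
steel [0.4851 0.2208 0.109 ]
steel [0.484  0.2135 0.109 ]
```

```bash
python3 - <<'E'
from h import *
np.set_printoptions(precision=3,suppress=True)
for n in ["top0","scene0"]:
    C=cloud(n);q=C.reshape(-1,3)
    for nm,u,v in ([("boxtop",480,250),("boxtop2",510,290)] if n=="top0" else [("boxtop",195,65),("box",170,75)]): print(nm,C[v,u])
E
python3 -m jog '[[[0,0,0.05],[0,0,0],100],[[0.035,0.04,0],[0,0,-0.1],100],[[0.035,0.04,0],[0,0,-0.1],100],[[0.035,0.04,0],[0,0,0],100],[[0.035,0.04,0],[0,0,0],100]]'
```

```text
boxtop [ 0.446 -0.594  0.169]
boxtop2 [ 0.341 -0.667  0.17 ]
boxtop [ 0.421 -0.639  0.168]
box [ 0.507 -0.639  0.168]
clock: 0.78
position: [0.4099, -0.4011, 0.2991]
ee_rot: [0.993, 0.116, -0.001, -0.002]
ft_force: [1.1, 0.2, -0.6]
grip_width: 0.999
```

```bash
python3 -m jog '[[[0.037,0.045,0],[0,0,0],100],[[0.037,0.045,0],[0,0,0],100],[[0.037,0.045,-0.02],[0,0,0],100],[[0.035,0.045,-0.02],[0,0,0],100]]'
cat > look.py <<'E'
import sys
from h import *
from workcell import sensors,cams
def look(tag,n="wrist"):
    m=cams.camera_model(n);o=sensors.get_obs();p,d=cams.camera(n)
    cv2.imwrite(f"pics/{tag}.png",p[:,:,::-1]);np.save(f"pics/{tag}.npy",d)
    np.savez(f"pics/{tag}m.npz",K=m["intrinsics"],V=m["view"]);print(o["position"].round(4),o["ee_rot"].round(4),o["ft_force"].round(2),o["clock"])
if __name__=="__main__": look(sys.argv[1],sys.argv[2] if len(sys.argv)>2 else "wrist")
E
python3 look.py w1
```

```text
clock: 1.27
position: [0.5594, -0.2161, 0.2595]
ee_rot: [0.993, 0.115, 0.0, -0.001]
ft_force: [1.3, -0.7, -0.1]
grip_width: 0.999
[ 0.5594 -0.2161  0.2595] [ 9.933e-01  1.152e-01  2.000e-04 -8.000e-04] [ 1.28 -0.74 -0.1 ] 1.275
```

View pics/w1.png

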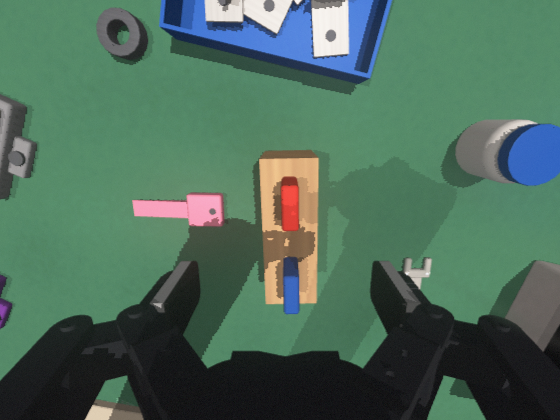

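```bash
cat > crop.py <<'E'
import sys,cv2
n,x,y,w,h,s=sys.argv[1],*map(int,sys.argv[2:7])
p=cv2.imread(f"pics/{n}.png")[y:y+h,x:x+w];p=cv2.resize(p,None,fx=s,fy=s,interpolation=cv2.INTER_CUBIC)
for i in range(0,w,10):
    cv2.putText(p,str(x+i),(i*s,8),0,.3,(255,255,255),1);cv2.line(p,(i*s,10),(i*s,14),(255,255,255),1)
for j in range(0,h,10): cv2.putText(p,str(y+j),(0,j*s+4),0,.3,(255,255,255),1)
cv2.imwrite(f"pics/{n}_c{sys.argv[7] if len(sys.argv)>7 else ''}.png",p)
E
python3 crop.py w1 250 140 80 100 6
python3 - <<'E'
from h import *
C=cloud("w1");p=cv2.imread("pics/w1.png").astype(int)
m=(p[...,2]>110)&(p[...,1]<75)&(p[...,0]<75)&(C[...,2]>.12)&(C[...,2]<.14)
q=C[m];print(len(q),q.mean(0),q.min(0),q.max(0))
r=cv2.minAreaRect((q[:,:2]*1000).astype(np.float32));print(r)
m=(p[...,0]>110)&(p[...,2]<75)&(C[...,2]>.12)&(C[...,2]<.14)&(C[...,1]<-.2)
r=cv2.minAreaRect((C[m][:,:2]*1000).astype(np.float32));print('blue',r)
m=(abs(C[...,2]-.085)<.004)&(abs(C[...,0]-.513)<.12)&(abs(C[...,1]+.232)<.08)
r=cv2.minAreaRect((C[m][:,:2]*1000).astype(np.float32));print('rack',r)
E
```

```text
597 [ 0.55730897 -0.22076602  0.12955174] [ 0.53767476 -0.23268736  0.12092485] [ 0.58136654 -0.20849514  0.13204536]
((558.9408569335938, -220.5432586669922), (43.91640853881836, 15.630884170532227), 14.441083908081055)
blue ((471.836669921875, -242.70753479003906), (43.2229118347168, 14.777091979980469), 13.945311546325684)
rack ((515.1701049804688, -231.6669921875), (170.0949249267578, 60.096649169921875), 14.302753448486328)
```

View pics/w1_c.png

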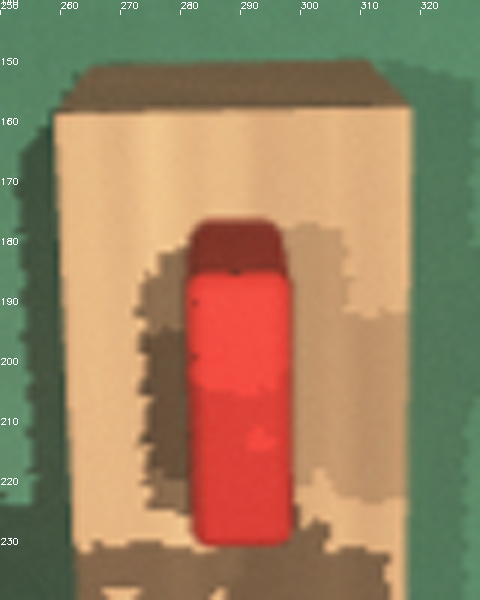

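```bash
python3 -m jog '[[[-0.001,-0.0044,-0.05],[0,0,0.019],100],[[0,0,-0.05],[0,0,0],100],[[0,0,-0.0475],[0,0,0],100]]'; python3 look.py w2
```

```text
clock: 1.7
position: [0.5648, -0.208, 0.1077]
ee_rot: [0.991, 0.133, 0.003, -0.003]
ft_force: [-0.1, -0.0, -0.7]
grip_width: 0.999
[ 0.5648 -0.208   0.1077] [ 0.9911  0.1328  0.0028 -0.0029] [-0.12 -0.   -0.72] 1.7
```

View pics/w2.png

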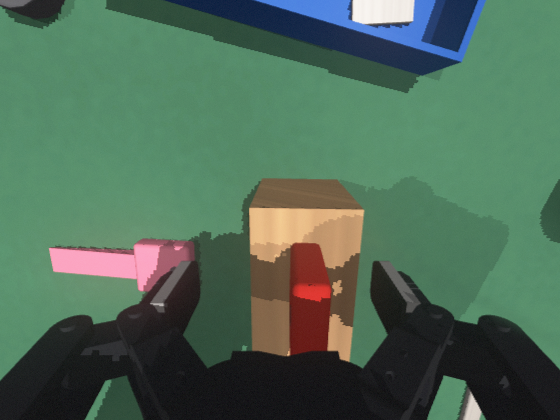

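```bash
python3 -m jog '[[[-0.006,-0.0125,0.004],[-0.0065,0.005,-0.015],100],[[0,0,0],[0,0,0],100]]'
```

```text
clock: 2.0
position: [0.5547, -0.2209, 0.1063]
ee_rot: [0.992, 0.125, -0.005, -0.002]
ft_force: [-0.2, 1.0, 1.3]
grip_width: 1.0
```

```bash
python3 -m jog '[[[0.003,0,0.005],[0,0,0],100],[[0,0,0],[0,0,0],100]]'; python3 -c "
from workcell import sensors
from scipy.spatial.transform import Rotation as R
o=sensors.get_obs();print(o['position'],R.from_quat(o['ee_rot']).as_matrix().round(4),o['ft_force'],o['joint_velocities'].round(4))"
```

```text
clock: 2.25
position: [0.5597, -0.2218, 0.1154]
ee_rot: [0.992, 0.124, -0.002, -0.001]
ft_force: [0.6, 0.3, 0.3]
grip_width: 1.001
[ 0.55973852 -0.22176594  0.11541542] [[ 9.691e-01  2.465e-01 -4.700e-03]
 [ 2.465e-01 -9.691e-01  8.000e-04]
 [-4.400e-03 -1.900e-03 -1.000e+00]] [0.62785188 0.31680555 0.34821528] [ 0.0013 -0.0091 -0.0005  0.0032 -0.0041  0.0044  0.0016]
```

```bash
python3 -m jog '[[[-0.001,0.001,-0.003],[0,-0.0045,0],100],[[0,0,0],[0,0,0],0],[[0,0,0],[0,0,0],0],[[0,0,0],[0,0,0],0],[[0,0,0],[0,0,0],0]]' 60
cat > st.py <<'E'
from workcell import sensors
from scipy.spatial.transform import Rotation as R
import numpy as np
np.set_printoptions(precision=4,suppress=True)
o=sensors.get_obs();M=R.from_quat(o['ee_rot']).as_matrix()
print(o['clock'],o['position'],'yaw',np.degrees(np.arctan2(M[1,0],M[0,0])).round(2),'toolz',M[:,2],'F',o['ft_force'],'T',o['torque'],'g',o['grip_width']*85,'v',abs(o['joint_velocities']).max())
E
python3 st.py
```

```text
clock: 2.88
position: [0.5592, -0.2204, 0.1133]
ee_rot: [0.992, 0.125, 0.001, -0.0]
ft_force: [-0.7, -0.1, -1.2]
grip_width: 0.179
2.875 [ 0.5592 -0.2204  0.1133] yaw 14.31 toolz [ 0.0015  0.0003 -1.    ] F [-0.737  -0.1008 -1.1589] T [ 0.0366  0.0176 -0.0257] g 15.216292191607861 v 0.005597777572188204
```

```bash
python3 -m jog '[[[0,0,0.01],[0,0,0],0],[[0,0,0.02],[0,0,0],0],[[0,0,0.03],[0,0,0],0],[[0,0,0.04],[0,0,0],0],[[0,0,0.03],[0,0,0],0]]' 80; python3 st.py; python3 look.py w3; python3 look.py s3 scene
```

```text
clock: 3.5
position: [0.5571, -0.2196, 0.2461]
ee_rot: [0.992, 0.125, -0.002, -0.002]
ft_force: [0.1, -0.3, -1.8]
grip_width: 0.174
3.5 [ 0.5571 -0.2196  0.2461] yaw 14.33 toolz [-0.0038  0.0028 -1.    ] F [ 0.0735 -0.2701 -1.8147] T [-0.032  -0.0476 -0.0488] g 14.807905535061087 v 0.4782722385049143
[ 0.5571 -0.2196  0.2461] [ 0.9922  0.1247 -0.0017 -0.0016] [ 0.07 -0.27 -1.81] 3.5
[ 0.5584 -0.2198  0.2503] [ 9.922e-01  1.247e-01  5.000e-04 -4.000e-04] [0.3  0.06 3.04] 3.55
```

View pics/w3.png

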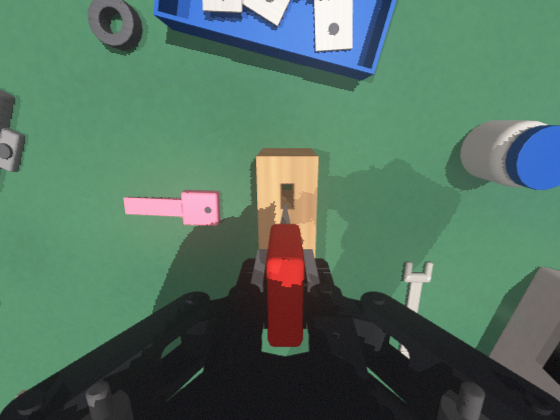

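View pics/s3.png

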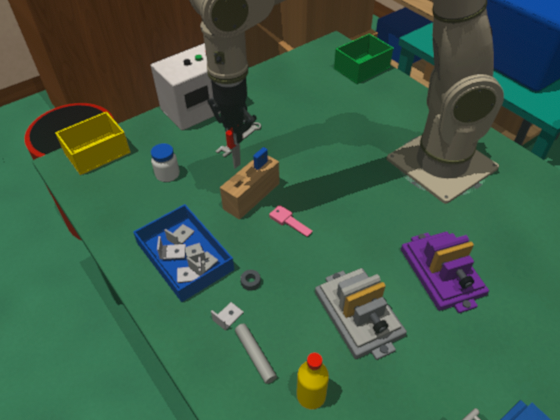

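```bash
python3 -m jog '[[[-0.01,0.055,0],[0,0,-0.08],0],[[-0.015,0.055,0],[0,0,-0.08],0],[[-0.015,0.055,0],[0,0,-0.08],0],[[-0.015,0.055,0],[0,0,-0.08],0],[[-0.015,0.055,0],[0,0,-0.07],0]]'; python3 st.py
```

```text
clock: 4.22
position: [0.4842, 0.0578, 0.246]
ee_rot: [0.997, -0.08, -0.001, 0.0]
ft_force: [1.0, 0.2, -0.7]
grip_width: 0.175
4.225 [0.4842 0.0578 0.246 ] yaw -9.19 toolz [-0.0013  0.     -1.    ] F [ 0.9613  0.1591 -0.7456] T [-0.0023 -0.0739 -0.0125] g 14.842992972397642 v 1.4560330958238685
```

```bash
python3 -m jog '[[[-0.015,0.055,0],[0,0,-0.02],0],[[-0.015,0.055,0],[0,0,0],0],[[-0.01,0.03,0.005],[0,0,0],0],[[0,0,0],[0,0,0],0]]'; python3 st.py; python3 look.py w4;python3 look.py t4 top; python3 crop.py w4 200 60 160 150 5; python3 crop.py t4 140 185 90 75 6
```

```text
clock: 4.72
position: [0.4388, 0.2063, 0.25]
ee_rot: [0.996, -0.087, -0.001, 0.0]
ft_force: [0.0, -0.6, -1.8]
grip_width: 0.178
4.725 [0.4388 0.2063 0.25  ] yaw -10.0 toolz [-0.0027 -0.0003 -1.    ] F [ 0.05   -0.6298 -1.8046] T [-0.0613  0.0156 -0.0033] g 15.094726101461912 v 0.02962625158948636
[0.4388 0.2063 0.25  ] [ 9.962e-01 -8.710e-02 -1.300e-03  3.000e-04] [ 0.05 -0.63 -1.8 ] 4.725
[0.4393 0.2048 0.2497] [ 9.961e-01 -8.810e-02 -1.500e-03  6.000e-04] [-0.38  0.35 -1.33] 4.775
```

View pics/w4.png

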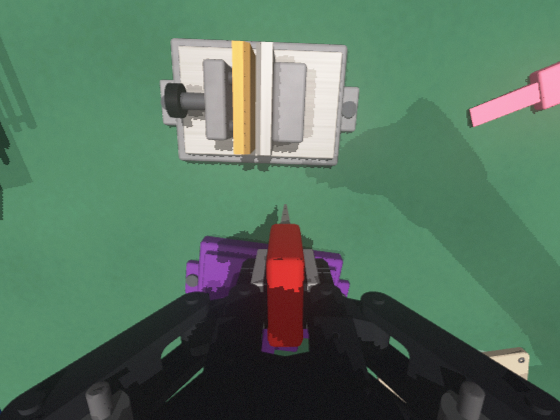

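View pics/w4_c.png

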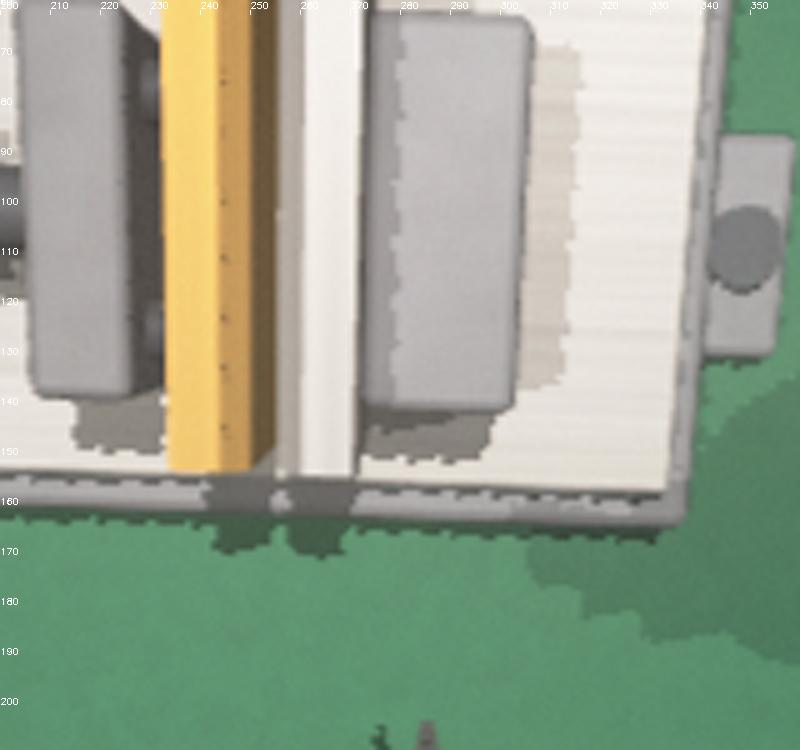

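```bash
python3 crop.py w4 225 35 60 130 6
python3 - <<'E'
from h import *
np.set_printoptions(precision=4,suppress=True)
C=cloud("w4");z=C[...,2]
m=(abs(z-.109)<.003)&(abs(C[...,0]-.53)<.09)&(abs(C[...,1]-.217)<.04)
q=C[m];lab,_=None,None
n,l,s,c=cv2.connectedComponentsWithStats(m.astype(np.uint8))
for i in range(1,n):
    if s[i,4]>100:
        print(s[i],cv2.minAreaRect((C[l==i][:,:2]*1000).astype(np.float32)))
for r in (60,100,140): print(r,[(u,round(float(z[r,u]),3)) for u in range(230,274)])
E
```

```text
[ 232   41   16  113 1537] ((534.8720703125, 227.99700927734375), (12.578399658203125, 89.5342025756836), 77.82594299316406)
[ 257   42   16  113 1480] ((530.4009399414062, 207.8472442626953), (12.231194496154785, 89.70120239257812), 77.9746322631836)
60 [(230, 0.036), (231, 0.037), (232, 0.108), (233, 0.108), (234, 0.108), (235, 0.108), (236, 0.108), (237, 0.109), (238, 0.108), (239, 0.108), (240, 0.107), (241, 0.108), (242, 0.108), (243, 0.108), (244, 0.107), (245, 0.107), (246, 0.105), (247, 0.105), (248, 0.104), (249, 0.103), (250, 0.099), (251, 0.089), (252, 0.081), (253, 0.072), (254, 0.064), (255, 0.052), (256, 0.102), (257, 0.105), (258, 0.107), (259, 0.107), (260, 0.108), (261, 0.108), (262, 0.108), (263, 0.109), (264, 0.108), (265, 0.108), (266, 0.109), (267, 0.108), (268, 0.108), (269, 0.107), (270, 0.109), (271, 0.108), (272, 0.102), (273, 0.082)]
100 [(230, 0.061), (231, 0.056), (232, 0.049), (233, 0.109), (234, 0.108), (235, 0.108), (236, 0.108), (237, 0.109), (238, 0.108), (239, 0.108), (240, 0.108), (241, 0.107), (242, 0.108), (243, 0.107), (244, 0.107), (245, 0.106),
[... 310 characters left out ...]
268, 0.108), (269, 0.11), (270, 0.108), (271, 0.105), (272, 0.085), (273, 0.086)]
140 [(230, 0.036), (231, 0.036), (232, 0.036), (233, 0.108), (234, 0.109), (235, 0.108), (236, 0.107), (237, 0.108), (238, 0.109), (239, 0.107), (240, 0.109), (241, 0.108), (242, 0.108), (243, 0.108), (244, 0.106), (245, 0.105), (246, 0.106), (247, 0.104), (248, 0.103), (249, 0.104), (250, 0.098), (251, 0.088), (252, 0.08), (253, 0.071), (254, 0.06), (255, 0.103), (256, 0.104), (257, 0.105), (258, 0.108), (259, 0.108), (260, 0.107), (261, 0.108), (262, 0.108), (263, 0.109), (264, 0.109), (265, 0.107), (266, 0.109), (267, 0.109), (268, 0.108), (269, 0.106), (270, 0.108), (271, 0.088), (272, 0.083), (273, 0.085)]
```

View pics/w4_c.png

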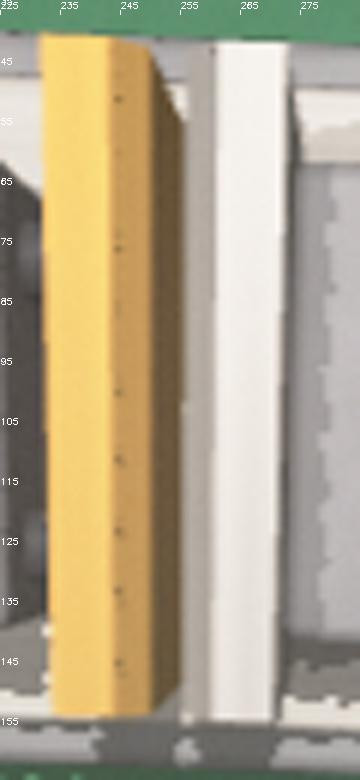

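```bash
python3 -m jog '[[[0.03,0.005,0],[0,0,-0.036],0],[[0.035,0.005,0],[0,0,0],0],[[0.015,0.002,0],[0,0,0],0],[[0,0,0],[0,0,0],0]]'; python3 st.py
python3 - <<'E'
from h import *
K,V=load("w4")
p=V[:3,:3]@[.4388,.2063,.147]+V[:3,3];print((K@p)/p[2])
E
python3 crop.py w4 255 190 60 60 8; python3 look.py s5 scene; python3 crop.py s5 300 180 100 140 5
```

```text
clock: 5.32
position: [0.5243, 0.2082, 0.2474]
ee_rot: [0.994, -0.113, -0.002, 0.003]
ft_force: [-0.3, -0.4, -1.4]
grip_width: 0.176
5.325 [0.5243 0.2082 0.2474] yaw -12.93 toolz [-0.0051 -0.0053 -1.    ] F [-0.2945 -0.3842 -1.4128] T [ 0.0299  0.1033 -0.0072] g 14.935288232777342 v 0.01340984227523424
[284.29544226 216.02902144   1.        ]
[0.5243 0.2082 0.2474] [ 0.9936 -0.1126 -0.0022  0.0029] [-0.29 -0.38 -1.41] 5.325
```

View pics/w4_c.png

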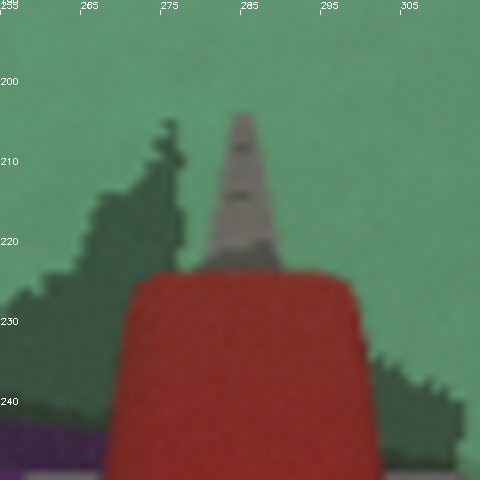

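View pics/s5_c.png

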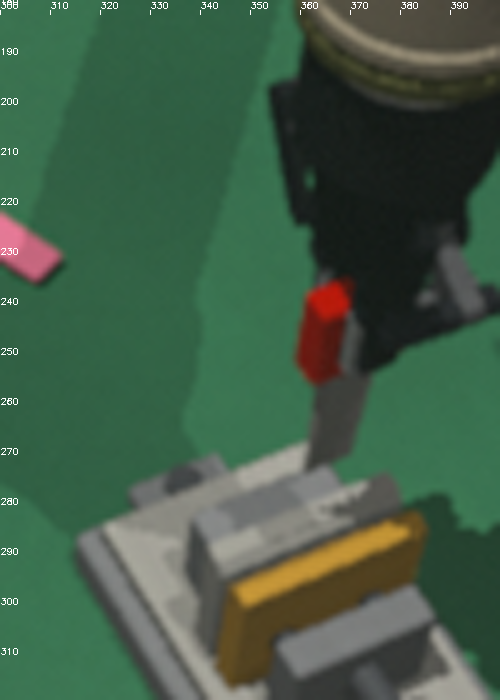

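```bash
python3 -m jog '[[[0.0085,0.01,-0.015],[0.0053,-0.005,0.0145],0],[[0,0,0],[0,0,0],0],[[0,0,0],[0,0,0],0]]'; python3 st.py
```

```text
clock: 5.75
position: [0.5317, 0.2179, 0.231]
ee_rot: [0.994, -0.105, -0.0, 0.001]
ft_force: [-0.6, 0.3, -1.0]
grip_width: 0.176
5.75 [0.5317 0.2179 0.231 ] yaw -12.05 toolz [-0.0003 -0.0011 -1.    ] F [-0.5946  0.2821 -1.0401] T [-0.0197 -0.0042  0.0143] g 14.934817627631972 v 0.012379915780265722
```

```bash
python3 look.py w6; python3 crop.py w6 215 60 140 110 5
python3 - <<'E'
from h import *
K,V=load("w6")
y=np.radians(-12.05)
for d in (-.011,0,.011):
    p=V[:3,:3]@[.5317+d*np.cos(y),.2179+d*np.sin(y),.1277]+V[:3,3];print(((K@p)/p[2]).round(1))
for d in (-.045,0,.045):
  for o in (-.0075,0,.0075):
    p=V[:3,:3]@[.5327+d*np.cos(y)-o*np.sin(y),.218+d*np.sin(y)+o*np.cos(y),.109]+V[:3,3];print('mouth',d,o,((K@p)/p[2]).round(1))
E
```

```text
[0.5317 0.2179 0.231 ] [ 9.945e-01 -1.049e-01 -1.000e-04  5.000e-04] [-0.59  0.28 -1.04] 5.75
[284.2 228.9   1. ]
[284.2 216.2   1. ]
[284.2 203.2   1. ]
mouth -0.045 -0.0075 [292.1 255.4   1. ]
mouth -0.045 0 [283.9 255.4   1. ]
mouth -0.045 0.0075 [275.8 255.4   1. ]
mouth 0 -0.0075 [292.5 208.4   1. ]
mouth 0 0 [283.9 208.4   1. ]
mouth 0 0.0075 [275.3 208.4   1. ]
mouth 0.045 -0.0075 [292.9 156.4   1. ]
mouth 0.045 0 [283.8 156.4   1. ]
mouth 0.045 0.0075 [274.7 156.4   1. ]
```

View pics/w6_c.png

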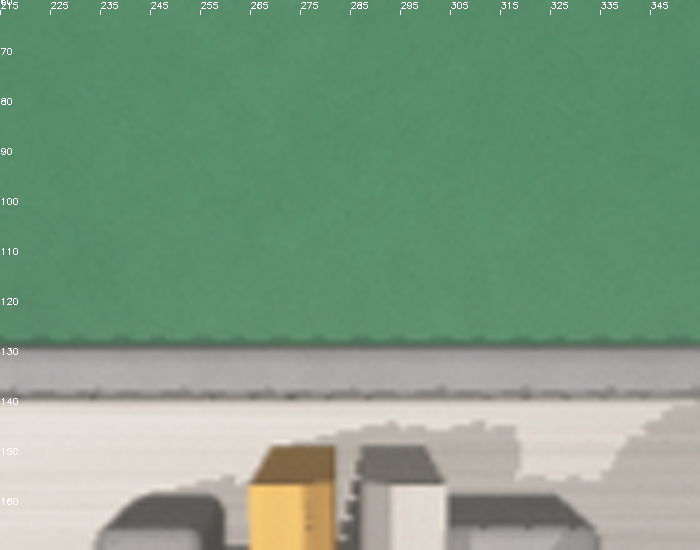

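```bash
python3 -m jog '[[[0.001,0,-0.012],[0,0,0],0],[[0,0,0],[0,0,0],0]]'; python3 st.py;  python3 -m jog '[[[0,0,-0.012],[0,0,0],0],[[0,0,0],[0,0,0],0]]'; python3 st.py
```

```text
clock: 6.05
position: [0.5324, 0.2177, 0.2183]
ee_rot: [0.994, -0.105, -0.0, 0.001]
ft_force: [0.5, 0.9, -1.2]
grip_width: 0.182
6.05 [0.5324 0.2177 0.2183] yaw -12.04 toolz [-0.0002 -0.0014 -1.    ] F [ 0.4688  0.9084 -1.178 ] T [-0.0178 -0.0109  0.0011] g 15.429679567126215 v 0.022680671351654365
clock: 6.3
position: [0.5324, 0.2176, 0.2053]
ee_rot: [0.994, -0.105, -0.0, 0.001]
ft_force: [-0.2, 0.0, -1.4]
grip_width: 0.175
6.3 [0.5324 0.2176 0.2053] yaw -12.05 toolz [-0.0003 -0.0015 -1.    ] F [-0.216   0.0482 -1.3803] T [-0.0262 -0.0194  0.043 ] g 14.89625881159199 v 0.02548191743890519
```

```bash
python3 -m jog '[[[0,0,-0.012],[0,0.0,0],0],[[0,0,0],[0,0,0],0]]'; python3 st.py;  python3 -m jog '[[[0,0,-0.01],[0.0015,0,0],0],[[0,0,0],[0,0,0],0]]'; python3 st.py; python3 look.py w7; python3 crop.py w7 240 120 90 110 6
```

```text
clock: 6.55
position: [0.5324, 0.2177, 0.1924]
ee_rot: [0.994, -0.105, -0.0, 0.001]
ft_force: [-0.2, -0.1, -1.0]
grip_width: 0.179
6.55 [0.5324 0.2177 0.1924] yaw -12.04 toolz [-0.0003 -0.0014 -1.    ] F [-0.2228 -0.0555 -0.9652] T [0.0288 0.0799 0.0448] g 15.208633094157888 v 0.02406603419802649
clock: 6.8
position: [0.5324, 0.2176, 0.1817]
ee_rot: [0.994, -0.105, -0.0, -0.0]
ft_force: [1.0, -0.5, -1.7]
grip_width: 0.176
6.8 [0.5324 0.2176 0.1817] yaw -12.05 toolz [-0.0003  0.0001 -1.    ] F [ 1.016  -0.5024 -1.7094] T [-0.0941  0.0414 -0.0292] g 14.968776611489874 v 0.019388725206142352
[0.5324 0.2176 0.1817] [ 9.945e-01 -1.049e-01 -2.000e-04 -0.000e+00] [ 1.02 -0.5  -1.71] 6.8
```

View pics/w7_c.png

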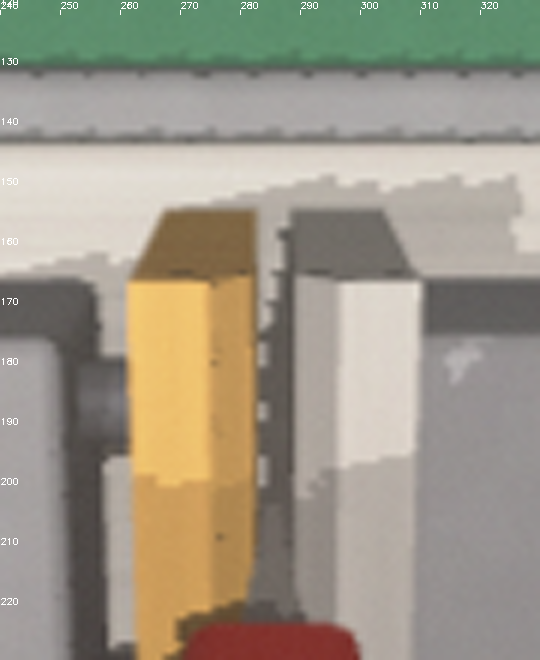

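```bash
for i in 1; do python3 -m jog '[[[0,0,-0.006],[0,0,0],0],[[0,0,0],[0,0,0],0]]'; done; python3 st.py;  python3 -m jog '[[[0,0,-0.004],[0,0,0],0],[[0,0,0],[0,0,0],0]]'; python3 st.py;  python3 -m jog '[[[0,0,-0.004],[0,0,0],0],[[0,0,0],[0,0,0],0]]'; python3 st.py
```

```text
clock: 7.1
position: [0.5328, 0.2178, 0.1762]
ee_rot: [0.994, -0.105, 0.0, -0.0]
ft_force: [-0.7, -0.5, -1.9]
grip_width: 0.179
7.1 [0.5328 0.2178 0.1762] yaw -12.05 toolz [ 0.0009  0.0003 -1.    ] F [-0.7206 -0.4763 -1.8705] T [-0.1395  0.0881  0.023 ] g 15.21455520398053 v 0.009204858571748823
clock: 7.35
position: [0.533, 0.2179, 0.1722]
ee_rot: [0.994, -0.105, 0.001, -0.0]
ft_force: [0.5, 0.2, -4.9]
grip_width: 0.179
7.35 [0.533  0.2179 0.1722] yaw -12.05 toolz [ 0.0015  0.0007 -1.    ] F [ 0.536   0.1598 -4.944 ] T [-0.0071 -0.0446  0.0031] g 15.209767405599903 v 0.0027286053398124484
clock: 7.6
position: [0.5332, 0.218, 0.1682]
ee_rot: [0.994, -0.105, 0.001, -0.001]
ft_force: [0.6, 0.4, -4.9]
grip_width: 0.174
7.6 [0.5332 0.218  0.1682] yaw -12.05 toolz [ 0.0021  0.0009 -1.    ] F [ 0.5807  0.3788 -4.9084] T [ 0.098  -0.3051  0.0095] g 14.774656631139717 v 0.0015838453773532862
```

```bash
python3 -m jog '[[[0,0,0],[0,0,0],0]]'>/dev/null; python3 st.py; python3 -m jog '[[[0,0,0],[0,0,0],0]]'>/dev/null; python3 st.py;  python3 -m jog '[[[0,0,-0.001],[0,0,0],0]]'; python3 st.py; python3 -m jog '[[[0,0,-0.001],[0,0,0],0]]'; python3 st.py
```

```text
7.725 [0.5332 0.218  0.1681] yaw -12.04 toolz [ 0.0021  0.0008 -1.    ] F [0.6713 0.8142 0.3598] T [ 0.0177 -0.1426 -0.0253] g 14.723831149946204 v 0.0021600497299232545
7.85 [0.5333 0.218  0.1681] yaw -12.05 toolz [ 0.0021  0.0009 -1.    ] F [ 0.1473  0.1282 -1.4355] T [-0.0505 -0.0635 -0.0098] g 15.254530072227233 v 0.0011812927023958893
clock: 7.98
position: [0.5334, 0.2181, 0.1675]
ee_rot: [0.994, -0.105, 0.001, -0.001]
ft_force: [-0.6, -0.2, 2.3]
grip_width: 0.175
7.975 [0.5334 0.2181 0.1675] yaw -12.05 toolz [ 0.0025  0.001  -1.    ] F [-0.6479 -0.1586  2.2709] T [-0.1222  0.152   0.0169] g 14.897170103111083 v 0.016295467083079065
clock: 8.1
position: [0.5335, 0.2182, 0.167]
ee_rot: [0.994, -0.105, 0.001, -0.001]
ft_force: [-0.2, -0.6, 4.5]
grip_width: 0.174
8.1 [0.5335 0.2182 0.167 ] yaw -12.05 toolz [ 0.0031  0.0012 -1.    ] F [-0.2388 -0.5627  4.4506] T [-0.1831  0.1862  0.0624] g 14.821301048184797 v 0.012162869589049897
```

```bash
for k in 1; do python3 -m jog '[[[0,0,-0.001],[0,0.002,0],0]]'>/dev/null; python3 st.py; python3 -m jog '[[[0,0,-0.001],[0,0.001,0],0]]'>/dev/null; python3 st.py; python3 -m jog '[[[0,0,-0.001],[0,0,0],0]]'>/dev/null; python3 st.py; done
```

```text
8.225 [0.5337 0.2183 0.1663] yaw -12.05 toolz [ 0.0016  0.0013 -1.    ] F [-1.2182 -0.3529  3.8453] T [-0.1559  0.1041  0.0313] g 14.785284134995857 v 0.018718086619078596
8.35 [0.5338 0.2183 0.1655] yaw -12.05 toolz [ 0.0009  0.0014 -1.    ] F [-1.1738 -0.7368  3.7056] T [-0.1083  0.216  -0.0663] g 14.70867039956755 v 0.010837790981094345
8.475 [0.534  0.2184 0.1646] yaw -12.05 toolz [ 0.0012  0.0015 -1.    ] F [-1.6375 -1.012   4.8249] T [-0.1329  0.1827  0.0095] g 14.917516378967607 v 0.015154550707128005
```

```bash
for k in 1; do python3 -m jog '[[[-0.0003,-0.0001,-0.001],[0.001,0.001,0],0]]'>/dev/null; python3 st.py; python3 -m jog '[[[-0.0003,-0.0001,-0.001],[0,0.001,0],0]]'>/dev/null; python3 st.py; python3 -m jog '[[[-0.0003,-0.0001,-0.001],[0,0,0],0]]'>/dev/null; python3 st.py; done
```

```text
8.6 [0.5339 0.2184 0.1638] yaw -12.05 toolz [ 0.0009  0.0027 -1.    ] F [ 0.7898 -0.2156  5.7508] T [-0.1169 -0.0638 -0.0057] g 15.153518509031604 v 0.013862114348726775
8.725 [0.534  0.2184 0.163 ] yaw -12.06 toolz [ 0.0007  0.0031 -1.    ] F [ 0.2011 -1.158   4.9529] T [-0.1302 -0.0063 -0.0256] g 15.279693016164183 v 0.008827657022558338
8.85 [0.534  0.2184 0.1623] yaw -12.06 toolz [ 0.0015  0.0034 -1.    ] F [-0.9222 -0.5314  5.6776] T [-0.1946  0.0828 -0.0008] g 15.062621604925301 v 0.01825824696709696
```

```bash
for k in 1; do python3 -m jog '[[[-0.0003,-0.0001,-0.001],[-0.002,0.001,0],0]]'>/dev/null; python3 st.py; python3 -m jog '[[[-0.0003,-0.0001,-0.001],[-0.001,0.001,0],0]]'>/dev/null; python3 st.py; python3 -m jog '[[[-0.0003,-0.0001,-0.001],[0,0,0],0]]'>/dev/null; python3 st.py; done
```

```text
8.975 [0.534  0.2185 0.1617] yaw -12.07 toolz [ 0.0014  0.0018 -1.    ] F [-0.2654 -0.3747  6.8966] T [-0.0473  0.0703 -0.0193] g 15.081878765215784 v 0.016479800068642463
9.1 [0.534  0.2186 0.1611] yaw -12.07 toolz [ 0.0014  0.0012 -1.    ] F [ 0.0256 -0.437   7.2755] T [-0.1141  0.1411  0.0011] g 14.904666810610802 v 0.00884851127915349
9.225 [0.534  0.2186 0.1605] yaw -12.06 toolz [ 0.0022  0.0015 -1.    ] F [-1.202  -0.789   7.3477] T [-0.1254  0.1437  0.0737] g 15.31989988659852 v 0.018705793361092873
```

```bash
for i in 1 2 3 4; do python3 look.py w8_$i; done; python3 st.py; python3 look.py s8 scene; python3 look.py t8 top; python3 crop.py s8 300 180 110 140 5; python3 crop.py w8_4 230 120 110 120 5
```

```text
[0.534  0.2186 0.1605] [ 9.945e-01 -1.051e-01  1.000e-03 -9.000e-04] [-1.2  -0.79  7.35] 9.225
[0.534  0.2187 0.1604] [ 9.945e-01 -1.051e-01  1.100e-03 -9.000e-04] [-0.57 -0.13  7.24] 9.275
[0.534  0.2186 0.1604] [ 9.945e-01 -1.051e-01  1.000e-03 -9.000e-04] [-0.41 -0.86  5.97] 9.325
[0.5341 0.2186 0.1605] [ 9.945e-01 -1.051e-01  1.000e-03 -9.000e-04] [ 0.22 -1.19  5.86] 9.375
9.425 [0.534  0.2187 0.1605] yaw -12.06 toolz [ 0.0023  0.0016 -1.    ] F [-0.4432  0.3042  5.9841] T [-0.0853  0.1065 -0.0006] g 15.208637103940987 v 0.0009184797960080661
[0.534  0.2187 0.1605] [ 9.945e-01 -1.050e-01  1.100e-03 -9.000e-04] [-0.44  0.3   5.98] 9.425
[0.534  0.2187 0.1605] [ 9.945e-01 -1.051e-01  1.000e-03 -9.000e-04] [-0.67 -0.8   6.35] 9.475
```

View pics/s8_c.png

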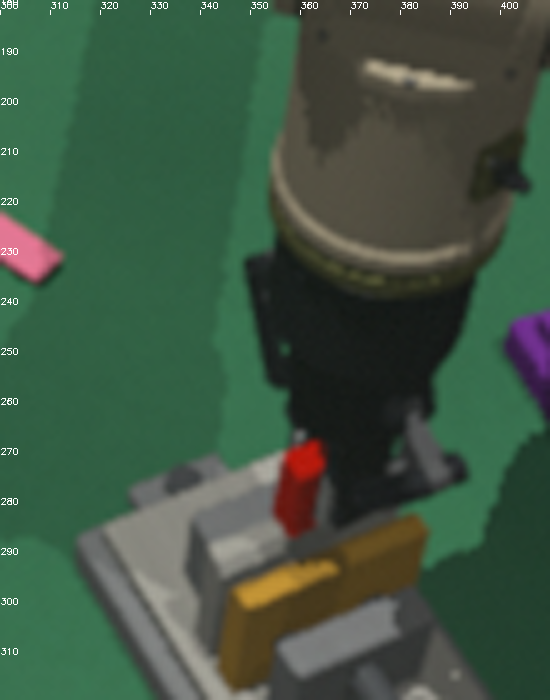

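View pics/w8_4_c.png

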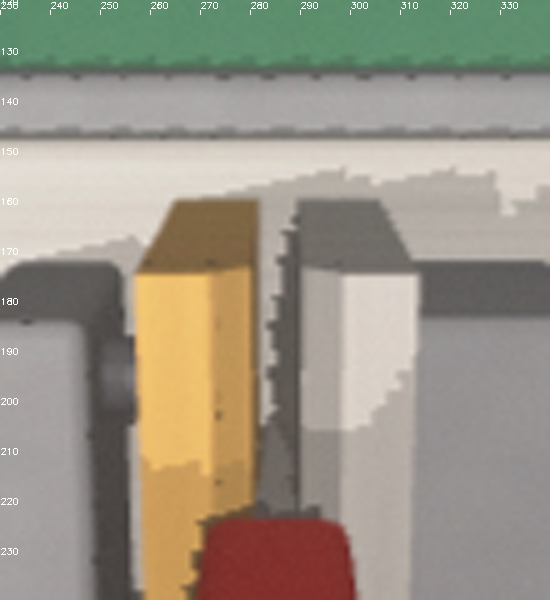

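View pics/t8.png

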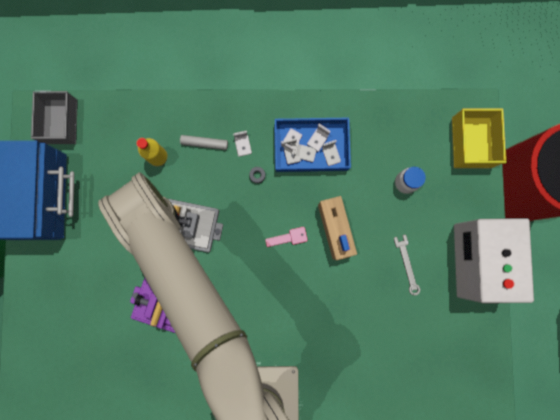

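```bash
python3 st.py; python3 -c "
from workcell import manip;print(manip.hand_in())"; python3 st.py
```

```text
9.525 [0.5341 0.2187 0.1605] yaw -12.07 toolz [ 0.0022  0.0016 -1.    ] F [ 0.5486 -0.5805  6.0935] T [-0.0352  0.1114  0.004 ] g 15.01534743041109 v 0.0019792670839722504
the job is handed in; nothing more can be done
None
the job is handed in; nothing more can be done
```

I drew the red blade from the rack, turned it to line up with the grey vice, and slid it upright into the gap. It now sits about 47 mm past the throat, and I handed the job in at 9.5 s still gripping the handle.

**Drag:** the push was about 8.5 N while sliding in and about 7.5 N holding still. Both figures are net of the blade's weight and fall within the 6 to 10 N asked. Force readings scatter by roughly 1 N, so they are averages. A few readings early in the insertion went briefly negative. I took these for friction after a slight overshoot, and they did not recur once I pushed in smaller steps.

**Position:**
- The blade leans about 0.15° from vertical and its yaw matches the gap within 0.1°.
- The pose was steady over the last 0.3 s.
- The last wrist and scene pictures show the blade between the plates, and the wrist picture shows the brass plate pushed back.

**Rest of the bench:** the last top picture shows the blue blade still in the rack and the other items in view where they were. The arm hides part of the purple vice and the oil bottle's surroundings there.

**Disagreement:** my first top-camera estimate of the red handle was about 3 mm off the wrist camera's. I used the wrist value, which agreed with the rack's given dimensions.

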